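# Shift the tube mixer's selector into the marked slot

## Robot

A 7-joint arm with a two-finger parallel gripper is mounted at the origin on the work surface. World frame = base frame: x ahead of the robot, y to its left, z up, the work surface at z = 0. Lengths are in m, angles in rad, forces in N, time in s.
With the tool pointing down it reaches from about 0.4 to 0.9 m from the base axis. Payload 5.5 kg.
Tool frame: the origin (TCP) lies on the centre line of the jaws, within the pads' length; the fingertips stand 17 mm ahead of it and the grasp point (between the pads) lies 2 mm behind it; z points along the fingers, y is the direction in which the jaws open and shut (so a half turn about z gives the same grasp; the last joint's range is limited). The gripper opens to 85 mm and grips with 20 to 120 N. Pads are 22 mm wide; open, the fingers measure 114 mm over their backs; the gripper's body (76 mm by 85 mm) begins 54 mm behind the grasp point. The pads swing forward as they close: fully open they stand 13 mm farther back than shut.
Start: joints at [1.596, 0.501, -0.427, 1.55, 0.221, 1.138, -0.21], TCP at [0.153, -0.632, 0.248] pointing down, gripper open.
Joint ranges: [-2.88, 2.88], [-0.31, 2.03], [-1.54, 1.56], [0.2, 2.42], [-1.41, 4.55], [0.19, 2.02], [-2.57, 2.57]. Speed limits (rad/s): [2.57, 2.57, 3.14, 3.14, 3.14, 3.14, 3.14].

## Interface

Orientations are given as a unit quaternion [w, x, y, z].
In Python, from station import state, read_camera, camera_params, hand_in gives the robot as it stands.
- The arm moves only by the tool play_rows, never from a script. Its argument "moves" is a list that holds one entry, the list of rows, each a list of 7 numbers: the closure, from -1 (fully open) to 1 (shut), so that 0 is half open, then the shift along the tool's x, y, z in m, then the turn, a rotation vector about the tool's x, y, z in rad. A call has 1 to 8 rows; each row shifts and turns the commanded pose from where the row before left it, along the tool's axes as they then stand; what a row does not reach is not made up. A row lasts 1/8 s, in which the tool goes at most 62.5 mm and 10.7 degrees, less where a joint would pass 70% of its speed; a pose out of reach is approached as far as the arm can. A call with a gripper value outside its range is refused whole. The fingers move at their own pace and stop on an object; the grip force is fixed at half the most. Time passes only in rows, so rows that do not move let the fingers close. It gives the time, the measured TCP pose, the force and the opening at its end, in the units of the state.
- state(): the state, without advancing time (a new reading comes with each control period).
- read_camera(name): name is "side" or "top"; returns (picture, depth): 420x560x3 uint8, blue, green, red; 420x560 float32, m along the optical axis (not along the pixel's ray), 0 where there is no reading.
- camera_params(name): a dict with "fx", "fy", "cx", "cy" (pixels), "distortion" ([k1, k2, p1, p2, k3] as OpenCV has them; the pictures are not rectified), "cam_to_world" (4x4, takes a point from camera to world coordinates). Camera axes: x right, y down, z forward; pixel columns grow to the right and rows downward; lengths in m; the calibration is good to about 2 mm. A picture is of the moment at which its call begins. camera_params takes no time and is no camera call.
- hand_in(): hands the job in, once; it reports no verdict.
The state is a dict: "clock": time; "q": joint angles; "qd": joint speeds; "effort": joint torques, N m; "tcp_pos": TCP position; "orientation": TCP orientation; "contact_force": force on the tool from outside, world axes, zero at the start; "torque": the same for the moment, N m; "grip_width": finger opening in m.
Only numpy, scipy, OpenCV 4.12 (cv2) and the standard library are available. Lean on these libraries where they do the work, as an engineer would, in place of code of your own. Each camera call takes 0.05 s, during which the arm holds its last target.

## Task

Start the tube roller mixer at the speed marked for today: push its upright selector lever out of the middle parking slot, along the cross channel of the gate, and fully home into the outer slot that has the tall brass marker block standing at its end. Only push it, with closed fingertips or the outside of the fingers: never take the knob or the stem between the fingers. Leave the amber bottle, the slide box and the tube rack where they stand.

Things in the scene. Friction and masses are not known exactly. Their poses are not given: they have to be found in the camera images.
- mixer: White tube roller mixer, fixed, turned up to 0.35 rad. Origin on the bench under the gate's centre; x points far (away from the robot), y left, z up; the mm below are in this frame. Selector pod x -75..85, y -85..85, topped by a flat gate plate at z 102. Roller deck behind it: x 85..265, y -190..190, all below z 97. A 10 mm lever stem stands up through the 14 mm wide channels of the gate.
- gate (a point): Centre of the gate at plate top (mixer 0, 0, 102). Cross channel: along y at x 0, y -39..39. Outer channels: along x at y 30 and y -30, x -33..33; they cross its ends and form four outer slots (far/near, left/right). Parking slot: y 0, from the cross channel near-wards to x -33. No far middle slot: a lever pushed straight out of parking stops against the cross channel's far side.
- knob (a point): Centre of the black ball knob, 40 mm across, atop the lever; 168 mm above the pivot at mixer (0, 0, 2). Mixer x, y, z in mm: 0, 0, 170 upright; about -40, 0, 165 deep in parking; 0, +-50, 162 at the cross channel's ends; +-41, +-49, 156 fully home in an outer slot; play 4 mm. The lever has no spring, stays where left, takes about 1.2 N at the knob to move, and stops rigidly at channel walls and ends.
- stem (a point): Point in the middle of the bare steel stem (48 mm of it show below the knob), on its axis, 133 mm above the pivot, 35 mm below the knob's centre.
- stem_at_gate (a point): Point on the stem's axis at the gate plate, 98 mm above the pivot.
- fore (a joint): Lever tilt along mixer x, rad: 0 upright (within 0.03 anywhere in the cross channel), positive with the knob far, negative with it near the robot. Stops at +-0.25, fully home in an outer slot. It starts in the parking slot, between -0.24 and -0.15.
- side (a joint): Lever tilt sideways, rad: 0 upright (in line with the parking slot), positive with the knob to the mixer's left (+y). Stops at +-0.31; in an outer slot its size is 0.26 to 0.31.
- marker: Brass block fixed on the gate plate, 14 x 30 (along mixer y) x 22 mm high, top at z 124. Stands just beyond the end of one of the four outer slots, at mixer x +-48, y +-29 mm (same signs as that slot's); which one varies. The other three have a flat brass screw head there, 10 mm across, 2 mm high. Origin: centre of its underside. The knob passes above it.
- bottle: Amber jar with a white cap, 52 mm across, 115 mm high, loose on the bench left of the pod. Origin: centre of its underside. Not to be disturbed.
- slidebox: Flat grey box with a white lid, 87 x 77 x 38 mm high, loose on the bench right of the pod. Origin: centre of its underside. Not to be disturbed.
- rack: Blue tube rack, 160 x 60 mm, with capped tubes to 90 mm high, loose on the bench left of the jar. Origin: centre of its underside. Not to be disturbed.

How it is judged:
On the way, in this order (a step that is already met when the one before it is completed fails the run):
1. the lever is out of the parking slot, in the cross channel (value of joint fore between -0.06 and 0.06 rad), for 0.1 s.
2. the lever is fully home in the marked slot (horizontal distance between stem_at_gate and marker below 0.035 m and (value of joint fore above 0.2 rad or value of joint fore below -0.2 rad)), for 0.2 s.
At the end, for the whole second after the job is handed in: The lever rests in the slot that the marker block stands at, tilted at least 0.20 of its 0.25 rad into it (within about 5 mm of the slot's end at the gate), at rest; bottle, slide box and rack within 20 mm of where they stood (all of step 2 and velocity of joint fore between -0.05 and 0.05 rad/s and velocity of joint side between -0.05 and 0.05 rad/s and distance of each of bottle, slidebox, rack from where it was at the start of the episode below 0.02 m); the robot touches nothing.
It fails at once if the amber bottle is pushed, lifted or tipped (20 mm or 0.3 rad) (distance of bottle from where it was at the start of the episode above 0.02 m or angle between bottle's own z axis and vertical above 0.3 rad).
It fails at once if the slide box is pushed, lifted or tipped (20 mm or 0.3 rad) (distance of slidebox from where it was at the start of the episode above 0.02 m or angle between slidebox's own z axis and vertical above 0.3 rad).
It fails at once if the tube rack is pushed, lifted or tipped (20 mm or 0.3 rad) (distance of rack from where it was at the start of the episode above 0.02 m or angle between rack's own z axis and vertical above 0.3 rad).
It fails at once if the knob or the stem is taken between the fingers (grasp point within 22 mm of the knob's centre or 11 mm of the stem point) (distance between the grasp point and knob below 0.022 m or distance between the grasp point and stem below 0.011 m).
It also fails if it takes over 42 s, if anything falls off the work surface, if the arm or the gripper's body presses on something with over 40 N, if the wrist force passes 120 N, or if a joint passes its speed limit or range.

## Working session

There is one attempt and no reset: what is moved stays moved. The work goes in short steps, Python scripts to look and compute and a tool call to move; the robot and the scene stay as the last step left them, time stands still between calls to the robot, and variables do not carry over. Pictures are saved under pics/ and viewed, and the job is handed in when it is done.

Besides the shell and the picture viewer there is one more tool, called after "Request:" in YAML: its name, and indented under it one key for each argument. play_rows: Moves the arm, as the interface text tells. Its arguments: {"type":"object","properties":{"moves":{"type":"array","items":{"type":"array","items":{"type":"array","items":{"type":"number"}}}}},"required":["moves"]}

```bash
mkdir -p pics; ls; cat > h.py <<'E'
import numpy as np, cv2, pickle
from station import state, read_camera, camera_params
def snap(n,tag):
    im,d=read_camera(n); cv2.imwrite(f'pics/{tag}.png',im); np.savez(f'{tag}.npz',im=im,d=d); return im,d
def ray(n,u,v):
    p=camera_params(n); K=np.array([[p['fx'],0,p['cx']],[0,p['fy'],p['cy']],[0,0,1]])
    x=cv2.undistortPoints(np.array([[[u,v]]],float),K,np.array(p['distortion']))[0,0]
    T=np.array(p['cam_to_world']); return T[:3,3],T[:3,:3]@np.array([x[0],x[1],1.])
def onz(n,u,v,z):
    o,r=ray(n,u,v); return o+r*(z-o[2])/r[2]
def dep(n,u,v,d):
    o,r=ray(n,u,v); return o+r*d
def tri(u1,v1,u2,v2):
    o1,r1=ray('top',u1,v1);o2,r2=ray('side',u2,v2)
    s=np.linalg.lstsq(np.c_[r1,-r2],o2-o1,rcond=None)[0]
    a=o1+s[0]*r1;b=o2+s[1]*r2; return (a+b)/2,np.linalg.norm(a-b)
E
python3 - <<'E'
from h import *
snap('top','top0');snap('side','side0')
s=state();print(s['clock'],s['tcp_pos'],s['orientation'],s['grip_width'])
for n in('top','side'):print(camera_params(n)['cam_to_world'])
E
```

```text
pics
0.1 [ 0.15292652 -0.63117184  0.24738141] [-8.49908889e-04  9.92937596e-01  1.18634737e-01 -8.08622960e-05] 0.08533798826086854
[[ 0.00890713 -0.98671503  0.16221623  0.39939577]
 [-0.99957917 -0.00430713  0.02868684  0.10830011]
 [-0.02760705 -0.16240348 -0.98633816  0.91372883]
 [ 0.          0.          0.          1.        ]]
[[-0.87793436 -0.35735218  0.3186388   0.17162573]
 [-0.47871434  0.64407344 -0.59665903  0.77058001]
 [ 0.00799062 -0.67636442 -0.73652381  0.9596661 ]
 [ 0.          0.          0.          1.        ]]
```

View pics/top0.png

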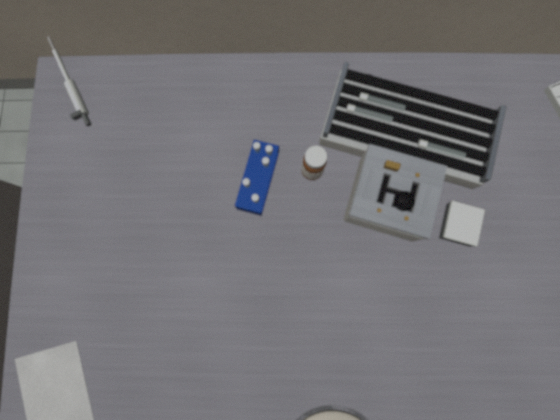

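View pics/side0.png

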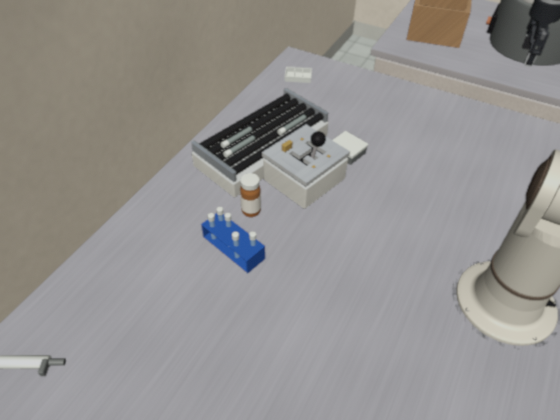

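The top view shows the marker block at about (392,165), at the far-left slot. The screw heads are at (418,174), (379,210) and (407,218), and the knob is at (404,201). In the side view the knob is at (318,138) and the marker at (287,146). Next I'll measure these.

```bash
python3 - <<'E'
from h import *
t=np.load('top0.npz');s=np.load('side0.npz')
a=cv2.resize(t['im'][130:250,330:500],None,fx=4.5,fy=4.5,interpolation=cv2.INTER_CUBIC)
cv2.imwrite('pics/tz.png',a)
cv2.imwrite('pics/sz.png',cv2.resize(s['im'][110:210,250:380],None,fx=6,fy=6,interpolation=cv2.INTER_CUBIC))
for n,z,box in(('top',t,(330,130,500,250)),('side',s,(250,110,380,210))):
    im=z['im'];hsv=cv2.cvtColor(im,cv2.COLOR_BGR2HSV);x0,y0,x1,y1=box
    m=cv2.inRange(hsv,(8,90,60),(32,255,255));mm=np.zeros_like(m);mm[y0:y1,x0:x1]=m[y0:y1,x0:x1]
    k,l,st,c=cv2.connectedComponentsWithStats(mm)
    for i in range(1,k):
        if st[i,4]>=3: print(n,'brass',c[i].round(1),st[i], onz(n,*c[i],.104).round(4))
    m=(im.max(2)<45).astype(np.uint8)*255;mm=np.zeros_like(m);mm[y0:y1,x0:x1]=m[y0:y1,x0:x1]
    mm=cv2.morphologyEx(mm,cv2.MORPH_OPEN,cv2.getStructuringElement(2,(9,9)))
    k,l,st,c=cv2.connectedComponentsWithStats(mm)
    for i in range(1,k): 
        u,v=c[i];print(n,'dark',c[i].round(1),st[i],z['d'][int(v),int(u)],dep(n,u,v,z['d'][int(v),int(u)]+.018).round(4))
E
```

```text
top brass [391.9 165.2] [385 161  15   9  95] [ 0.6251 -0.119   0.104 ]
top brass [417.  174.5] [416 174   3   2   6] [ 0.6052 -0.1708  0.104 ]
top brass [378.8 209.6] [378 209   3   2   5] [ 0.5303 -0.0881  0.104 ]
top brass [406.2 217.8] [405 217   3   3   6] [ 0.5134 -0.1438  0.104 ]
top dark [408.5 135.1] [401 130  16  11 116] 0.86030495 [ 0.7055 -0.17    0.0655]
top dark [461. 135.] [457 131   9   9  57] 0.85643274 [ 0.7061 -0.2874  0.0661]
top dark [471. 138.] [467 134   9   9  57] 0.8586864 [ 0.7006 -0.3113  0.0622]
top dark [471. 153.] [467 149   9   9  57] 0.8490768 [ 0.6644 -0.3066  0.0662]
top dark [463.5 166. ] [449 159  30  15 225] 0.8450507 [ 0.6347 -0.2877  0.0659]
top dark [403.9 200.4] [394 192  20  18 291] 0.7315648 [ 0.5376 -0.1204  0.1699]
side brass [286.5 145.5] [282 141  10  10  71] [ 0.6274 -0.1282  0.104 ]
side brass [254.4 193.6] [250 187  10  13  90] [0.6118 0.0676 0.104 ]
```

View pics/tz.png

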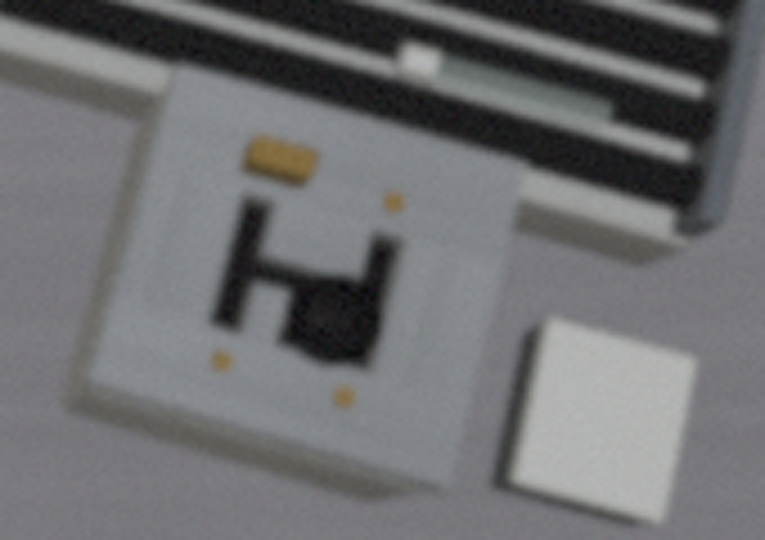

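View pics/sz.png

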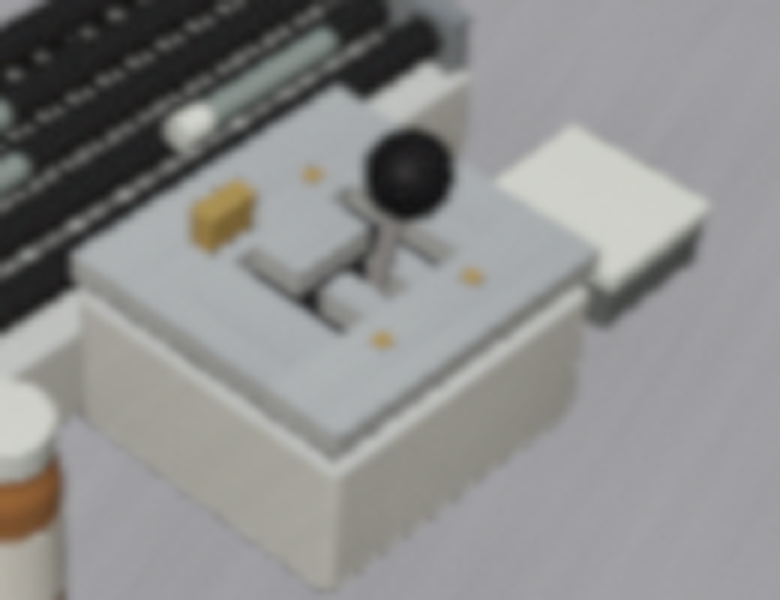

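The knob works out at mixer x -31 mm, y 0, and the screw spacings of 96 x 58 mm match the text. I'll triangulate knob and marker as a check, then close the fingers and turn the tool to line up with the mixer axes.

```bash
cat >> h.py <<'E'
S={k:np.array(v) for k,v in dict(FR=(.6052,-.1708),NL=(.5303,-.0881),NR=(.5134,-.1438)).items()}
C=(S['FR']+S['NL'])/2
v=(S['FR']-S['NR'])/.096; w=(S['NL']-S['NR'])/.058
YAW=np.arctan2(v[1]-w[0],v[0]+w[1])
R=np.array([[np.cos(YAW),-np.sin(YAW)],[np.sin(YAW),np.cos(YAW)]])
def mix(p): p=np.asarray(p);return np.r_[R.T@(p[:2]-C),p[2:]].round(4)
def world(x,y): return C+R@np.array([x,y])
E
python3 - <<'E'
from h import *
print(C,YAW)
for n,a in(('knob',(403.8,200.6,318.1,138.8)),('marker',(391.9,165.2,286.5,145.5))):
    p,e=tri(*a);print(n,p.round(4),e.round(4),mix(p))
s=state();print(mix(s['tcp_pos']))
E
```

```text
[ 0.56775 -0.12945] -0.29033193555972236
knob [ 0.5364 -0.1208  0.1692] 0.0019 [-0.0325 -0.0006  0.1692]
marker [ 0.6215 -0.1158  0.1158] 0.0006 [0.0476 0.0285 0.1158]
[-0.2538 -0.5995  0.2474]
```

Request:
play_rows:
  moves:
    - [[1,0,0,0,0,0,0.132],[1,0,0,0,0,0,0.132],[1,0,0,0,0,0,0.132],[1,0,0,0,0,0,0.132],[1,0,0,0,0,0,0],[1,0,0,0,0,0,0]]

```text
clock: 0.85
tcp_pos: [0.1532, -0.6315, 0.248]
orientation: [-0.0, 0.99, -0.143, -0.0]
contact_force: [0.4, 0.1, 0.3]
grip_width: 0.0002
```

The triangulation agrees with the text: knob at (-32, 0, 169) and marker at (48, 28). Tool x now lies along mixer x and tool y along mixer -y. Next I'll travel at height to the near side of the knob.

Request:
play_rows:
  moves:
    - [[1,0.014,-0.05,0,0,0,0],[1,0.014,-0.05,0,0,0,0],[1,0.014,-0.05,0,0,0,0],[1,0.014,-0.05,0,0,0,0],[1,0.014,-0.05,0,0,0,0],[1,0.014,-0.05,0,0,0,0]]

```text
clock: 1.6
tcp_pos: [0.3203, -0.3669, 0.2485]
orientation: [0.0, 0.99, -0.144, 0.0]
contact_force: [-0.0, -0.5, -0.6]
grip_width: -0.0002
```

Request:
play_rows:
  moves:
    - [[1,0.014,-0.05,0,0,0,0],[1,0.014,-0.05,0,0,0,0],[1,0.014,-0.05,0,0,0,0],[1,0.014,-0.05,0,0,0,0],[1,0.014,-0.05,0,0,0,0],[1,0.014,-0.05,0,0,0,0],[1,0,0,0,0,0,0]]

```text
clock: 2.48
tcp_pos: [0.4878, -0.1, 0.2489]
orientation: [-0.001, 0.99, -0.14, 0.001]
contact_force: [-1.2, 0.4, 0.6]
grip_width: 0.0
```

```bash
python3 - <<'E'
from h import *
s=state();print(s['clock'],mix(s['tcp_pos']),s['contact_force'])
snap('top','top1');im,_=snap('side','side1')
t=cv2.imread('pics/top1.png')
a=np.hstack([cv2.resize(t[120:260,320:480],(400,350)),cv2.resize(im[60:200,240:400],(400,350))]);cv2.imwrite('pics/c1.png',a)
E
```

```text
2.475 [-0.085   0.0053  0.2489] [-1.18455819  0.38967904  0.58693655]
```

View pics/c1.png

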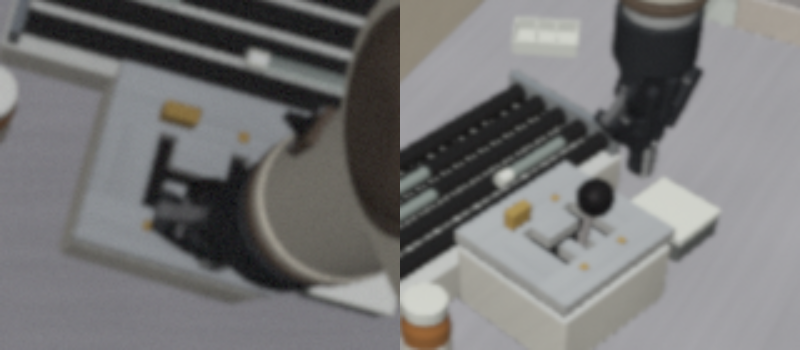

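The view shows the fingers above and on the robot side of the knob, clear of it. Now I'll descend beside it and push far.

Request:
play_rows:
  moves:
    - [[1,0,0.005,0.03,0,0,0],[1,0,0,0.03,0,0,0],[1,0,0,0.03,0,0,0],[1,0,0,0,0,0,0]]

```text
clock: 3.08
tcp_pos: [0.4817, -0.1112, 0.1564]
orientation: [-0.0, 0.989, -0.146, -0.003]
contact_force: [0.1, 0.2, 0.2]
grip_width: 0.0003
```

Request:
play_rows:
  moves:
    - [[1,0.01,0,0,0,0,0],[1,0.008,0,0,0,0,0],[1,0.007,0,0,0,0,0],[1,0.006,0,0,0,0,0],[1,0.006,0,0,0,0,0],[1,0.005,0,0,0,0,0]]

```text
clock: 3.82
tcp_pos: [0.5249, -0.1216, 0.1583]
orientation: [-0.0, 0.99, -0.144, -0.0]
contact_force: [-1.4, 1.0, 1.3]
grip_width: -0.0004
```

```bash
cat > look.py <<'E'
import sys
from h import *
k=sys.argv[1]
s=state();print(s['clock'],mix(s['tcp_pos']),(R.T@s['contact_force'][:2]).round(1),s['contact_force'][2].round(1))
im,_=snap('side','s'+k);t,_=snap('top','t'+k)
a=np.hstack([cv2.resize(t[120:260,320:480],(400,350)),cv2.resize(im[90:190,250:364],(400,350))]);cv2.imwrite(f'pics/c{k}.png',a)
E
python3 look.py 2
```

```text
3.825 [-0.0433 -0.0047  0.1583] [-1.6  0.5] 1.3
```

View pics/c2.png

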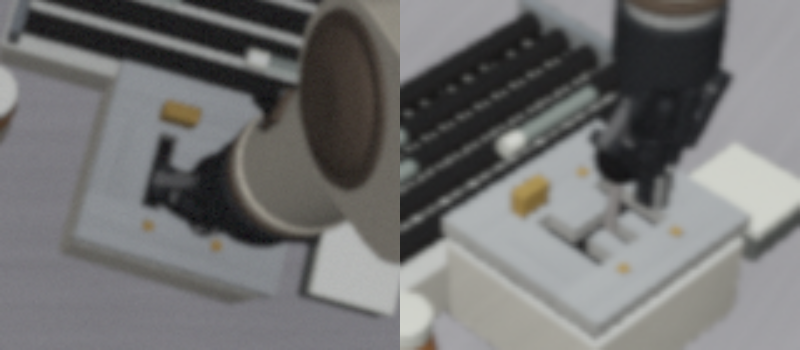

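The finger is in contact and the knob is moving. I'll continue in small steps to the far stop of the cross channel.

Request:
play_rows:
  moves:
    - [[1,0.004,-0.003,0,0,0,0],[1,0.003,0,0,0,0,0],[1,0.003,0,0,0,0,0],[1,0,0,0,0,0,0]]

```text
clock: 4.42
tcp_pos: [0.5354, -0.1217, 0.1584]
orientation: [-0.0, 0.989, -0.145, 0.0]
contact_force: [-0.7, -0.3, 1.1]
grip_width: -0.0003
```

```bash
python3 look.py 3
```

```text
4.425 [-0.0332 -0.0018  0.1584] [-0.6 -0.5] 1.1
```

View pics/c3.png

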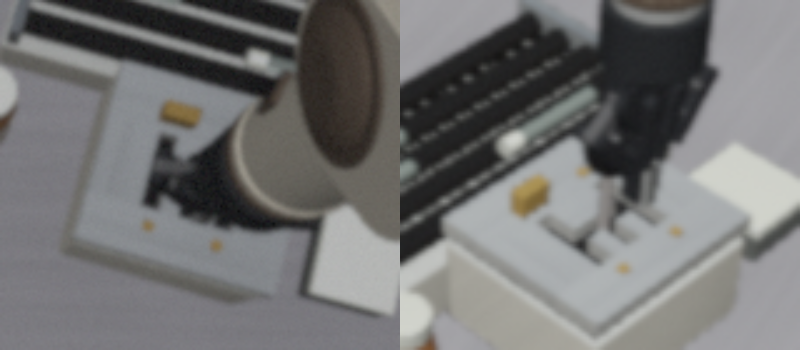

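Request:
play_rows:
  moves:
    - [[1,0.002,0,0,0,0,0],[1,0.002,0,0,0,0,0],[1,0,0,0,0,0,0]]

```text
clock: 4.9
tcp_pos: [0.5391, -0.1228, 0.1583]
orientation: [-0.0, 0.989, -0.145, 0.0]
contact_force: [-0.4, 0.2, 0.9]
grip_width: 0.0
```

Request:
play_rows:
  moves:
    - [[1,0.002,0,0,0,0,0],[1,0,0,0,0,0,0]]

```text
clock: 5.15
tcp_pos: [0.541, -0.1234, 0.1583]
orientation: [-0.0, 0.989, -0.145, 0.0]
contact_force: [-0.6, 0.6, 1.1]
grip_width: -0.0002
```

```bash
python3 look.py 4
```

```text
5.15 [-0.0274 -0.0018  0.1583] [-0.7  0.4] 1.1
```

Request:
play_rows:
  moves:
    - [[1,0.002,0,0,0,0,0],[1,0,0,0,0,0,0]]

```text
clock: 5.5
tcp_pos: [0.5417, -0.1236, 0.1582]
orientation: [0.0, 0.99, -0.144, -0.001]
contact_force: [-4.9, 1.1, 3.9]
grip_width: 0.0002
```

Request:
play_rows:
  moves:
    - [[1,0.002,0,0,0,0,0],[1,0,0,0,0,0,0]]

```text
clock: 5.75
tcp_pos: [0.542, -0.1237, 0.1579]
orientation: [0.0, 0.99, -0.144, -0.003]
contact_force: [-9.2, 2.0, 6.3]
grip_width: -0.0002
```

```bash
python3 look.py 5
```

```text
5.75 [-0.0263 -0.0018  0.1579] [-9.4 -0.7] 6.3
```

Contact force rose to 9 N, so the lever is at the far side of the cross channel. I'll back off, go round to the right side of the knob and check.

Request:
play_rows:
  moves:
    - [[1,-0.015,0,0,0,0,0],[1,-0.015,0,0,0,0,0],[1,0,0.03,0,0,0,0],[1,0,0.03,0,0,0,0],[1,0.028,0,0,0,0,0],[1,0.027,0,0,0,0,0],[1,0,0,0,0,0,0]]

```text
clock: 6.72
tcp_pos: [0.5527, -0.1896, 0.1586]
orientation: [-0.0, 0.989, -0.145, 0.001]
contact_force: [-0.1, 0.8, -0.5]
grip_width: -0.0005
```

```bash
python3 look.py 6
```

```text
6.725 [ 0.0028 -0.0619  0.1586] [-0.3  0.8] -0.5
```

View pics/c6.png

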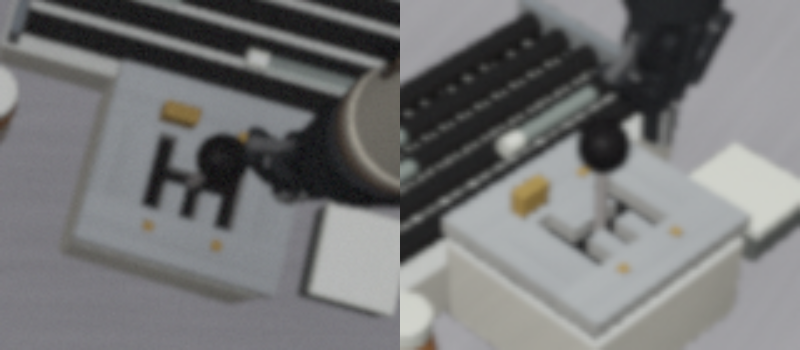

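The knob stands upright in the cross channel (crop about (221,158)) and the fingers are on its right. I'll push left.

Request:
play_rows:
  moves:
    - [[1,0,-0.012,0,0,0,0],[1,0,-0.01,0,0,0,0],[1,0,-0.008,0,0,0,0],[1,0,-0.008,0,0,0,0],[1,0,-0.008,0,0,0,0],[1,0,-0.008,0,0,0,0]]

```text
clock: 7.58
tcp_pos: [0.5671, -0.1369, 0.1582]
orientation: [-0.0, 0.989, -0.145, 0.0]
contact_force: [-0.6, -1.1, 0.2]
grip_width: 0.0001
```

```bash
python3 look.py 7
```

```text
7.575 [ 0.0015 -0.0073  0.1582] [-0.2 -1.2] 0.2
```

View pics/c7.png

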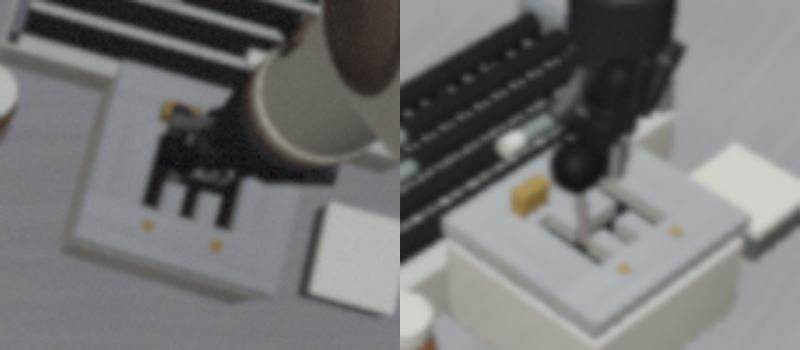

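The knob is moving left along the cross channel, so I'll carry on to its end.

Request:
play_rows:
  moves:
    - [[1,0,-0.007,0,0,0,0],[1,0,-0.006,0,0,0,0],[1,0,-0.004,0,0,0,0],[1,0,0,0,0,0,0]]

```text
clock: 8.18
tcp_pos: [0.5719, -0.1205, 0.1583]
orientation: [-0.0, 0.99, -0.144, 0.0]
contact_force: [-0.4, -0.1, 0.9]
grip_width: 0.0003
```

Request:
play_rows:
  moves:
    - [[1,0,-0.003,0,0,0,0],[1,0,0,0,0,0,0]]

```text
clock: 8.43
tcp_pos: [0.5726, -0.1181, 0.1583]
orientation: [-0.0, 0.99, -0.145, -0.0]
contact_force: [-0.3, -0.3, -1.2]
grip_width: -0.0
```

Request:
play_rows:
  moves:
    - [[1,0,-0.002,0,0,0,0],[1,0,0,0,0,0,0]]

```text
clock: 8.68
tcp_pos: [0.5732, -0.1163, 0.1583]
orientation: [-0.0, 0.99, -0.145, 0.0]
contact_force: [0.2, -0.6, -1.5]
grip_width: 0.0002
```

```bash
python3 look.py 8
```

```text
8.675 [0.0014 0.0142 0.1583] [ 0.3 -0.5] -1.5
```

View pics/c8.png

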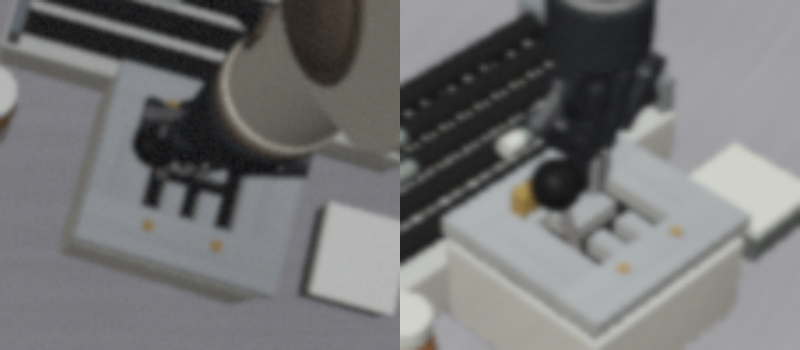

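Request:
play_rows:
  moves:
    - [[1,0,-0.002,0,0,0,0],[1,0,0,0,0,0,0]]

```text
clock: 9.02
tcp_pos: [0.5738, -0.1142, 0.1584]
orientation: [-0.0, 0.99, -0.144, 0.0]
contact_force: [-0.3, -1.0, 0.1]
grip_width: 0.0002
```

Request:
play_rows:
  moves:
    - [[1,0,-0.002,0,0,0,0],[1,0,0,0,0,0,0]]

```text
clock: 9.28
tcp_pos: [0.5742, -0.1127, 0.1582]
orientation: [0.0, 0.989, -0.145, -0.0]
contact_force: [0.6, -1.9, -1.2]
grip_width: 0.0
```

Request:
play_rows:
  moves:
    - [[1,0,-0.002,0,0,0,0],[1,0,0,0,0,0,0]]

```text
clock: 9.52
tcp_pos: [0.5745, -0.1112, 0.158]
orientation: [0.0, 0.989, -0.145, -0.0]
contact_force: [-1.0, -3.5, -3.4]
grip_width: 0.0001
```

Force is building at the end of the cross channel. I'll back off, go round to the near side of the knob and look.

Request:
play_rows:
  moves:
    - [[1,0,0.02,0,0,0,0],[1,-0.028,0,0,0,0,0],[1,-0.028,0,0,0,0,0],[1,0,-0.025,0,0,0,0],[1,0,-0.023,0,0,0,0],[1,0,0,0,0,0,0]]

```text
clock: 10.28
tcp_pos: [0.5301, -0.066, 0.1591]
orientation: [-0.001, 0.99, -0.143, 0.001]
contact_force: [-0.1, 0.2, -0.4]
grip_width: 0.0002
```

```bash
python3 look.py 9
```

```text
10.275 [-0.0542  0.05    0.1591] [-0.1  0.2] -0.4
```

View pics/c9.png

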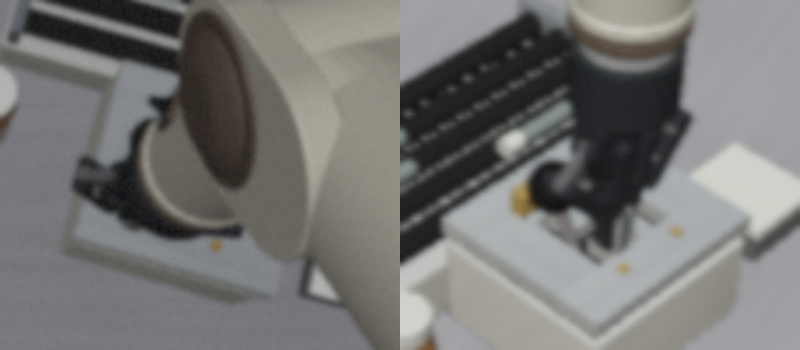

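The fingers are behind the knob on its near side. I'll push far, into the marked slot.

Request:
play_rows:
  moves:
    - [[1,0.012,0,0,0,0,0],[1,0.008,0,0,0,0,0],[1,0.007,0,0,0,0,0],[1,0.007,0,0,0,0,0],[1,0.007,0,0,0,0,0],[1,0.007,0,0,0,0,0],[1,0.006,0,0,0,0,0],[1,0.004,0,0,0,0,0]]

```text
clock: 11.38
tcp_pos: [0.5848, -0.0845, 0.158]
orientation: [0.0, 0.989, -0.145, -0.0]
contact_force: [-1.6, -0.9, -0.9]
grip_width: 0.0001
```

Request:
play_rows:
  moves:
    - [[1,0.004,0,0,0,0,0],[1,0,0,0,0,0,0]]

```text
clock: 11.62
tcp_pos: [0.589, -0.0855, 0.1583]
orientation: [-0.0, 0.989, -0.145, 0.0]
contact_force: [-0.9, 0.0, 0.0]
grip_width: -0.0001
```

```bash
python3 look.py 10
```

```text
11.625 [0.0078 0.0481 0.1583] [-0.9 -0.2] 0.0
```

View pics/c10.png

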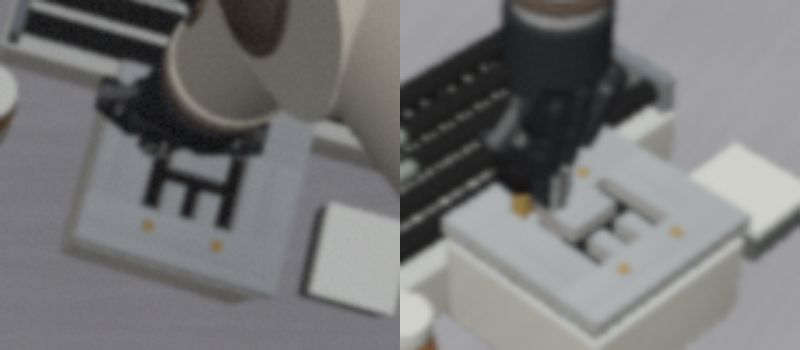

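Continuing until it stops.

Request:
play_rows:
  moves:
    - [[1,0.003,0,0,0,0,0],[1,0,0,0,0,0,0]]

```text
clock: 11.98
tcp_pos: [0.5917, -0.0863, 0.1583]
orientation: [-0.0, 0.989, -0.145, 0.0]
contact_force: [-0.6, 0.6, -0.3]
grip_width: 0.0
```

Request:
play_rows:
  moves:
    - [[1,0.003,0,0,0,0,0],[1,0,0,0,0,0,0]]

```text
clock: 12.22
tcp_pos: [0.5941, -0.0871, 0.1581]
orientation: [-0.0, 0.989, -0.145, -0.0]
contact_force: [-2.1, 0.5, 0.0]
grip_width: -0.0002
```

Request:
play_rows:
  moves:
    - [[1,0.002,0,0,0,0,0],[1,0,0,0,0,0,0]]

```text
clock: 12.48
tcp_pos: [0.5956, -0.0877, 0.1579]
orientation: [0.0, 0.989, -0.145, -0.001]
contact_force: [-4.1, 0.3, -1.6]
grip_width: 0.0003
```

Request:
play_rows:
  moves:
    - [[1,0.002,0,0,0,0,0],[1,0.002,0,0,0,0,0],[1,0,0,0,0,0,0]]

```text
clock: 12.85
tcp_pos: [0.5985, -0.0886, 0.1574]
orientation: [0.0, 0.989, -0.145, -0.002]
contact_force: [-6.6, 1.7, -1.3]
grip_width: 0.0
```

Request:
play_rows:
  moves:
    - [[1,-0.02,0,0,0,0,0],[1,-0.03,0,0,0,0,0],[1,-0.03,0,-0.03,0,0,0],[1,-0.03,0.01,-0.04,0,0,0],[1,-0.03,0.04,-0.04,0,0,0],[1,-0.02,0.05,0,0,0,0],[1,0,0.05,0,0,0,0],[1,0,0.05,0,0,0,0]]

```text
clock: 13.85
tcp_pos: [0.3915, -0.2365, 0.2692]
orientation: [0.002, 0.99, -0.144, 0.003]
contact_force: [1.5, -0.4, 0.4]
grip_width: 0.0001
```

Request:
play_rows:
  moves:
    - [[1,0,0.05,0,0,0,0],[1,0,0.05,0,0,0,0],[1,0,0.05,0,0,0,0],[1,0,0.05,0,0,0,0],[1,0,0.05,0,0,0,0],[1,0,0,0,0,0,0]]

```text
clock: 14.6
tcp_pos: [0.3169, -0.4792, 0.2679]
orientation: [0.002, 0.989, -0.148, 0.001]
contact_force: [0.6, 0.7, -0.2]
grip_width: 0.0002
```

```bash
python3 look.py 11; python3 - <<'E'
from h import *
t=np.load('t11.npz')['im'];s=np.load('s11.npz')['im']
cv2.imwrite('pics/z11.png',np.hstack([cv2.resize(t[130:240,335:445],(400,400),interpolation=2),cv2.resize(s[110:200,255:345],(400,400),interpolation=2)]))
for n,b in(('top',t),('side',s)):
    a=np.load(n+'0.npz')['im']
    g=cv2.absdiff(a,b).max(2)
    for nm,bx in (('bottle+rack',(195,170,265,270) if n=='side' else (235,135,328,215)),('box',(444,200,490,250) if n=='top' else (336,132,368,165))):
        print(n,nm,(g[bx[1]:bx[3],bx[0]:bx[2]]>40).sum())
E
```

```text
14.6 [-0.1402 -0.4069  0.2679] [0.3 0.8] -0.2
top bottle+rack 0
top box 0
side bottle+rack 0
side box 0
```

View pics/z11.png

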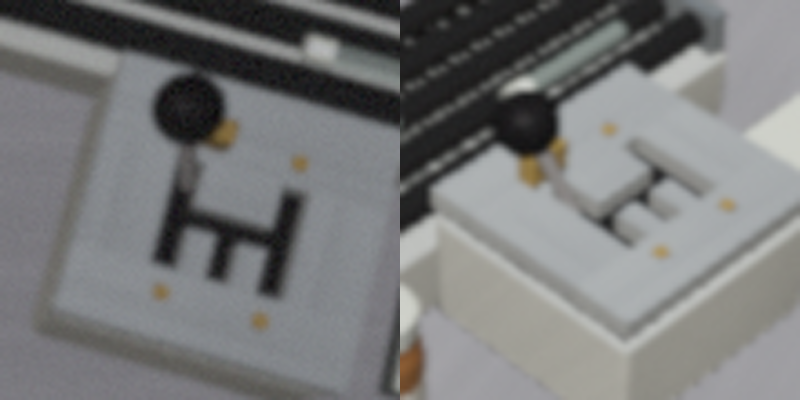

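```bash
python3 - <<'E'
from h import *
u=335+190/400*110;v=130+108/400*110;us=255+527/400*90;vs=110+125/400*90
p,e=tri(u,v,us,vs);m=mix(p);print(p,e,m,np.arcsin(m[0]/.168), mix(onz('top',u,v,.156)))
E
```

```text
[ 0.47316807 -0.04738889  0.31350656] 0.19645095221149098 [-0.1141  0.0516  0.3135] -0.7466266812745896 [0.0421 0.0478 0.156 ]
```

```bash
python3 - <<'E'
from h import *
p,e=tri(335+190/400*110,130+108/400*110,255+127/400*90,110+125/400*90);m=mix(p);print(p,e,m,np.arctan2(m[0],m[2]-.002))
E
```

```text
[ 0.62109815 -0.09617297  0.15521273] 0.0017692926089465455 [0.0416 0.0472 0.1552] 0.2651470772249449
```

The knob is at mixer (42, 47, 155), against (41, 49, 156) for fully home. The stem is in the far-left slot beside the marker, and the bystanders haven't moved. Handing in.

```bash
python3 -c "
from station import hand_in
print(hand_in())"
```

```text
the job is handed in; nothing more can be done
None
```

The lever is fully home in the far-left slot, the one with the tall brass marker block, and the job is handed in; no verdict was reported.

- **Moves:** I pushed the knob with closed fingertips only. It went out of parking to the far side of the cross channel, left to the channel's end, then far into the marked slot until contact force built up to about 7 N. I then withdrew the arm clear of everything.
- **Lever position:** Triangulating the knob from both cameras gave mixer (42, 47, 155) mm. Fully home is (41, 49, 156) mm. The two camera rays agreed to 1.8 mm, and the tilt works out at about 0.26 rad.
- **Bystanders:** Comparing the first and last pictures showed no change at the bottle, rack or slide box.
- **Time:** The last look, just before handing in, was at about 14.6 s of the 42 s allowed.
- **Failed check:** My first triangulation of the final knob position gave nonsense, with the rays missing by 196 mm. I had forgotten to subtract the mosaic offset from the side-view pixel. Corrected, it gave the values above.

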